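Draw a batch of nuts and present it in the tote's spout

ROBOT

A 7-joint arm with a two-finger parallel gripper is mounted at the origin on the work surface; the furniture and walls round the work are solid. World frame = base frame: x ahead of the robot, y to its left, z up, the work surface at z = 0. Lengths are in m, angles in rad, forces in N, time in s.
With the tool pointing down it reaches from about 0.4 to 0.75 m from the base axis. Payload 19.5 kg.
Tool frame: the origin (TCP) lies on the centre line of the jaws, within the pads' length; the fingertips stand 8 mm ahead of it and the grasp point (between the pads) lies 11 mm behind it (manip.tip_reach is the distance from the TCP to the fingertips, in m); z points along the fingers, y is the line along which they close (so a half turn about z gives the same grasp; the last joint's range is limited). The gripper opens to 85 mm and grips with 20 to 120 N. Pads are 22 mm wide; open, the fingers measure 114 mm over their backs; the gripper's body (76 mm by 85 mm) begins 54 mm behind the grasp point. The pads swing forward as they close: fully open they stand 13 mm farther back than shut.
Start: joints at [-1.32, 0.707, -0.028, 1.485, 0.022, 0.951, -0.075], TCP at [0.166, 0.551, 0.239] pointing down, gripper open.
Joint ranges: [-2.71, 2.71], [-0.32, 2.16], [-1.57, 1.52], [0, 2.45], [-1.46, 4.6], [0, 2.02], [-2.83, 2.83]. Speed limits (rad/s): [1.89, 1.89, 2.57, 2.57, 3.01, 3.01, 3.01].

INTERFACE

Orientations are given as a unit quaternion [x, y, z, w].
In Python, from plant import manip, eyes, job gives the robot as it stands.
- The arm moves only by the shell command python3 -m handwheel 'ROWS' [FORCE]. ROWS is text: rows parted by semicolons, each of 5 numbers parted by spaces: the finger opening in mm, from 0 to 85.4, then the shift along the tool's x, y, z in mm, then the turn about the tool's z in rad. A call has 1 to 20 rows; each row shifts and turns the commanded pose from where the row before left it, along the tool's axes as they then stand; what a row does not reach is not made up. A row lasts 1/8 s, in which the tool goes at most 62.5 mm and 10.7 degrees, less where a joint would pass 70% of its speed; a pose out of reach is approached as far as the arm can. A call with a gripper value outside its range is refused whole. The fingers move at their own pace and stop on an object; FORCE is the grip in N (left out, the last holds). Time passes only in rows, so rows that do not move let the fingers close. It gives the time, the measured TCP pose, the force, the opening and the grip force at its end, in the units of the state.
- manip.read_state(): the state, without advancing time (a new reading comes with each control period).
- eyes.camera(name): name is "side" or "top"; returns a dict with "pixels" (480x640x3 uint8, blue, green, red), "camera_matrix" (3x3 intrinsics, pixels), "D" ([k1, k2, p1, p2, k3] as OpenCV has them; the pictures are not rectified), "extrinsics" (4x4, takes a point from world to camera coordinates). Camera axes: x right, y up, looking along -z (the intrinsics and any distortion apply to the point x, -y, -z); pixel columns grow to the right and rows downward; lengths in m; the calibration is good to about 2 mm. A picture is of the moment at which its call begins. There is no depth.
- job.hand_in(): hands the job in; it is judged then, once.
The state is a dict: "clock": time; "qpos": joint angles; "dq": joint speeds; "tau": joint torques, N m; "tool_pos": TCP position; "tool_rot": TCP orientation; "contact_force": force on the tool from outside, world axes, zero at the start; "torque": the same for the moment, N m; "opening": finger opening in m; "grasp_force": force on a finger pad.
Only numpy, scipy, OpenCV 4.12 (cv2) and the standard library are available. Lean on these libraries where they do the work, as an engineer would, in place of code of your own. Each camera call takes 0.05 s, during which the arm holds its last target. There are 200 camera calls.

TASK

Draw the batch of four nuts: pull the feeder's sprung gate lever all the way back, keep it open until all four have run into the tote, then ease the lever slowly home without letting it snap shut. Then take the tote by its handle, draw it out from under the chute, lift it clear of the bench and tip it toward its spout corner until all four nuts have slid together into that corner without spilling. Finish holding it there, in the air, tilted and still, so that the batch can be counted and poured; do not put it down or let go, and leave the other things on the bench where they are.

Things in the scene. Friction and masses are not known exactly. Their poses are not given: they have to be found in the camera images.
- gate_lever (a joint): Gate lever of the nut feeder, rad. 0 = gate shut (lever upright), 1.0 = fully open against its stop. A return spring shuts it: about 1.5 N at the knob when shut, about 5.5 N when fully open, lightly damped; let go when open it snaps back at about 4 rad/s.
- lever_knob (a point): Centre of the black drum knob (28 mm diameter, 26 mm long along the feeder's x, flat ends) on the lever's 8 mm rod, on the feeder's -x side, 266 mm above the bench when shut. It swings in the feeder's y-z plane on a circle of 112 mm radius: at joint value q it is at lever_pivot + 112 mm * (sin q along feeder +y, cos q up). Opening pulls it toward +y, up the chute.
- lever_pivot (a point): The point of the lever's pivot axis (horizontal, along the feeder's x) in the plane in which the knob swings; 112 mm straight below the knob when shut.
- feeder: Nut feeder fixed to the bench: dark base 100 x 150 x 12 mm, two posts, steel chute 32 mm wide sloping down at 35 degrees toward the feeder's -y (top end 127 mm to +y, 255 mm high); a flap gate on the lever's shaft holds back the nuts. Gate fully open, they slide out in about 1 s. Origin: on the bench under the chute's centre line; x across the chute (lever at -x), y up the chute, z up.
- chute_mouth (a point): Middle of the lower edge of the chute's floor, 82 mm above the bench, 32 mm above the tote's rim. It overhangs the tote's +y wall by about 5 to 30 mm, so the tote must be drawn out from under it (toward the feeder's -y) before it is lifted high.
- tote: Small grey parts tote, loose, 0.28 to 0.46 kg, under the chute mouth: 130 mm (x) by 170 mm (y) outside, walls 50 mm high, 4 mm thick, floor 4 mm. Origin: centre of its underside, z up. Arched handle along x over its middle. Its -x +y corner is cut off at 45 degrees (42 mm off each side) with a low 28 mm wall and small outward lip: the pouring spout.
- tote_handle (a point): Middle of the tote's handle grip: a flat-sided bar along the tote's x, 122 mm long, 16 mm wide (y), 18 mm high (z); this point lies inside it, 116 mm above the tote's underside, 9 mm below the bar's top. The legs at both ends are 6 mm thick.
- spout_corner (a point): Foot of the spout wall inside the tote: the middle of the cut-off corner, on the inner floor, at about (-41, +61, 4) mm from the tote's origin. The spout points along (-1, +1) in the tote's x, y.
- nut_1: M10 steel hex nut, 17 mm across flats, 8 mm thick, 12 g, smooth: starts to slide on a slope of 10 to 15 degrees, but where it also rubs along a wall the tote may need 35 to 40 degrees. Origin: centre of one flat face. At the start it lies in the chute's queue behind the gate.
- nut_2: Another nut, the same as nut_1.
- nut_3: Another nut, the same as nut_1.
- nut_4: Another nut, the same as nut_1.
- glue: White glue bottle with a cone cap, 134 mm tall; a bystander, loose, to be left alone. Origin: centre of its underside.
- block: Wood block 63 x 63 x 50 mm; a bystander, loose, to be left alone. Origin: centre of its underside.
- tube: White paint tube with a blue band, 33 x 89 x 21 mm, lying flat; a bystander, loose, to be left alone. Origin: centre of its underside.
- driver: Screwdriver with a 187 mm length, lying; a bystander, loose, to be left alone. Origin: centre of its underside.
- offcut: Flat wood offcut 75 x 90 x 20 mm; a bystander, loose, to be left alone. Origin: centre of its underside.

How it is judged:
On the way, in this order (a step that is already met when the one before it is completed fails the run):
1. the gate lever is pulled all the way back (0.85 rad or more) (value of joint gate_lever above 0.85 rad), for 0.1 s.
2. all four nuts lie in the tote and the lever is eased home (x of nut_1 in the frame of tote between -0.067 and 0.067 m and y of nut_1 in the frame of tote between -0.087 and 0.087 m and z of nut_1 in the frame of tote between -0.002 and 0.045 m and x of nut_2 in the frame of tote between -0.067 and 0.067 m and y of nut_2 in the frame of tote between -0.087 and 0.087 m and z of nut_2 in the frame of tote between -0.002 and 0.045 m and x of nut_3 in the frame of tote between -0.067 and 0.067 m and y of nut_3 in the frame of tote between -0.087 and 0.087 m and z of nut_3 in the frame of tote between -0.002 and 0.045 m and x of nut_4 in the frame of tote between -0.067 and 0.067 m and y of nut_4 in the frame of tote between -0.087 and 0.087 m and z of nut_4 in the frame of tote between -0.002 and 0.045 m and value of joint gate_lever below 0.06 rad), for 0.2 s.
3. the tote is held clear of the bench, tilted, with all four nuts in the spout corner (distance between each of nut_1, nut_2, nut_3, nut_4 and spout_corner below 0.09 m and z of nut_1 in the frame of tote between -0.002 and 0.045 m and z of nut_2 in the frame of tote between -0.002 and 0.045 m and z of nut_3 in the frame of tote between -0.002 and 0.045 m and z of nut_4 in the frame of tote between -0.002 and 0.045 m and height (world z) of spout_corner above 0.03 m and angle between tote's own z axis and vertical above 0.26 rad and contact force between the fingers and tote above 1 N and contact force between tote and feeder below 0.2 N), for 0.3 s.
At the end, for the whole second after the job is handed in: The fingers hold the tote, tilted by at least 15 degrees, with its spout corner more than 30 mm above the bench and nothing else carrying it; all four nuts lie in the tote within 90 mm of the foot of the spout wall; tote and nuts are at rest (under 30 mm/s); the gate lever is home (under 0.06 rad) (all of step 3 and value of joint gate_lever below 0.06 rad and linear speed of each of nut_1, nut_2, nut_3, nut_4, tote below 0.03 m/s); the arm keeps its last pose, push and grip.
It fails at once if the lever snaps back (faster than 1.8 rad/s) (velocity of joint gate_lever below -1.8 rad/s).
It fails at once if a bystander (glue bottle, wood block, paint tube, screwdriver, offcut) is moved more than 25 mm (distance of any of glue, block, tube, driver, offcut from where it was at the start of the episode above 0.025 m).
It also fails if it takes over 58 s, if anything falls off the work surface, if the arm or the gripper's body presses on something with over 40 N, if the wrist force passes 120 N, or if a joint passes its speed limit or range.

## Working session

There is one attempt and no reset: what is moved stays moved. The work goes in short steps, Python scripts to look and compute and a shell command to move; the robot and the scene stay as the last step left them, time stands still between calls to the robot, and variables do not carry over. Pictures are saved under pics/ and viewed, at most 10 in all, crops included, and the job is handed in when it is done.

```bash
ls; mkdir -p pics; python3 - <<'E'
from plant import manip, eyes
import cv2
for n in("side","top"):
    c=eyes.camera(n); cv2.imwrite(f"pics/{n}0.png",c["pixels"]); print(n,c["camera_matrix"],c["D"],c["extrinsics"])
s=manip.read_state();print(s)
E
```

```text
pics
side [[468.42947212   0.         326.5270331 ]
 [  0.         468.42947212 240.45161968]
 [  0.           0.           1.        ]] [-0.12335789  0.          0.          0.          0.        ] [[-0.92178809 -0.38768088 -0.00320278  0.50064329]
 [ 0.22005213 -0.52998326  0.81895958 -0.1778431 ]
 [-0.31919239  0.75420241  0.57384226 -1.31460913]
 [ 0.          0.          0.          1.        ]]
top [[477.40210372   0.         315.64516336]
 [  0.         477.40210372 245.73788156]
 [  0.           0.           1.        ]] [-0.07829721  0.          0.          0.          0.        ] [[ 0.01581384 -0.999789   -0.01311053  0.12058735]
 [ 0.98308169  0.01315385  0.18269474 -0.48989681]
 [-0.18248373 -0.01577783  0.98308227 -1.15334711]
 [ 0.          0.          0.          1.        ]]
{'clock': 0.1, 'qpos': array([-1.31968732,  0.70703342, -0.02762144,  1.48491458,  0.02199173,
        0.95087971, -0.07551792]), 'dq': array([ 0.0002252 , -0.00116338, -0.00120449, -0.0018715 , -0.0020171 ,
        0.0017459 , -0.0001301 ]), 'tau': array([ 3.05044676e-03, -8.84294558e+01,  1.23660028e+00, -2.36459666e+01,
        1.69808225e-02,  5.03871124e-03, -2.59965225e-05]), 'tool_pos': array([0.16590419, 0.55033022, 0.23888725]), 'tool_rot': array([ 1.45892298e-01,  9.89300369e-01, -4.62682390e-04, -5.98214283e-05]), 'contact_force': array([ 0.6478706 , -0.41008913,  0.29512169]), 'torque': array([-0.00630511,  0.02246529,  0.01161872]), 'grasp_force': 0.0, 'opening': 0.08546445730620224}
```

View pics/side0.png

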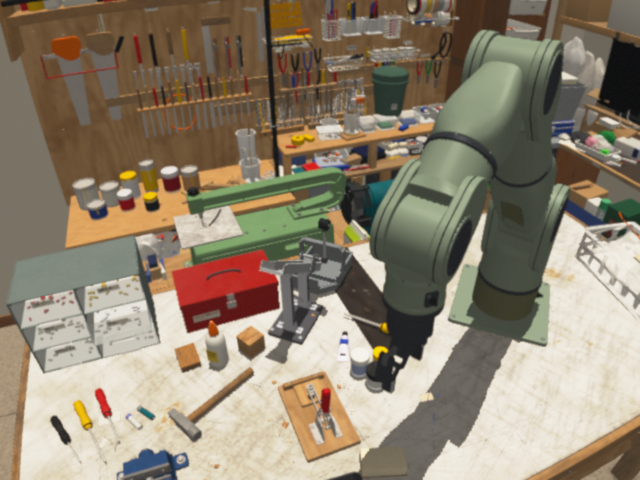

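View pics/top0.png

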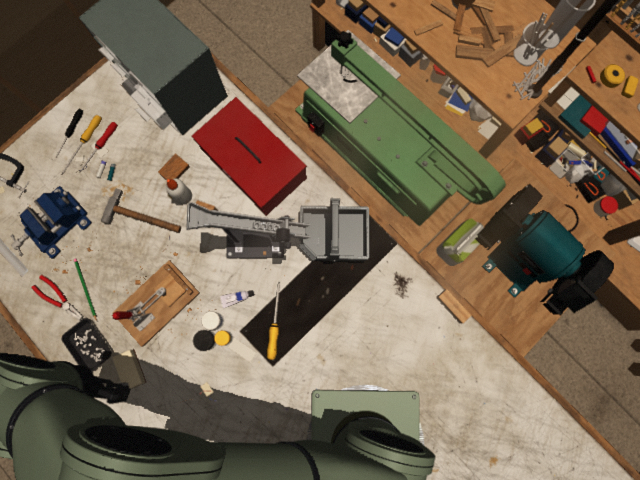

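The side view shows the feeder at about (300,290) with the tote behind it at (330,265). In the top view the chute runs (190,215)→(300,230), the tote is centred near (335,233) with its handle at column 335, and feeder -y points to image right. I'll zoom in on the knob and handle.

```bash
python3 - <<'E'
import cv2, numpy as np
a=cv2.imread("pics/top0.png")[190:275,180:380]; b=cv2.imread("pics/side0.png")[205:350,240:400]
a=cv2.resize(a,(800,340),interpolation=cv2.INTER_CUBIC)
cv2.imwrite("pics/a.png",a)
cv2.imwrite("pics/b.png",cv2.resize(b,(640,580),interpolation=cv2.INTER_CUBIC))
E
```

```text
(no output)
```

View pics/a.png

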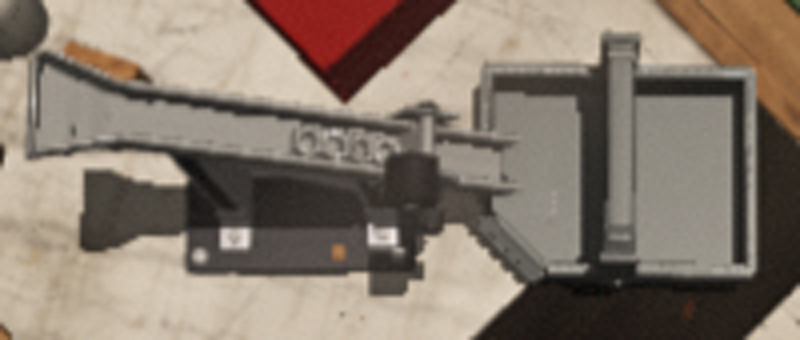

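View pics/b.png

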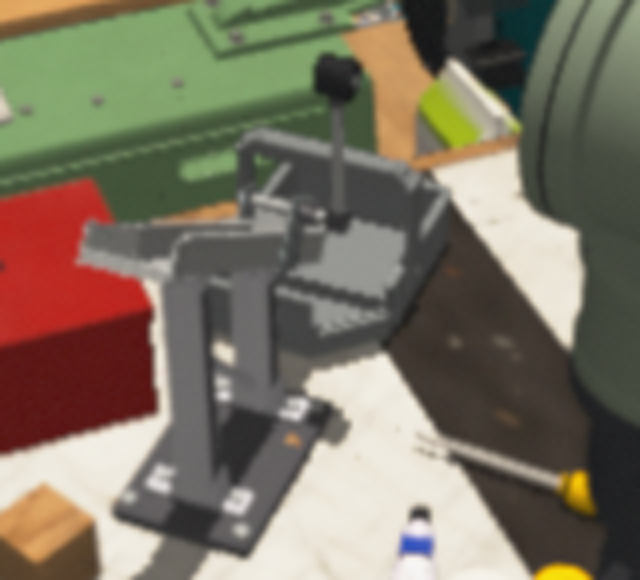

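Top crop: knob at full-image pixel (283,234.5), handle from (335,200) to (335,251), and tote rim corners at crop (486,68), (755,68) and (755,275). Side crop: knob at (324,224.5). The chute is tilted a few degrees and the queue shows four nuts.

```bash
cat > h.py <<'E'
import numpy as np, cv2
from plant import manip, eyes
CAL={}
def cal(n):
    if n not in CAL:
        c=eyes.camera(n); CAL[n]=(np.array(c["camera_matrix"]),np.array(c["D"]),np.array(c["extrinsics"]),c["pixels"])
    return CAL[n]
def ray(n,uv):
    K,D,E,_=cal(n); p=cv2.undistortPoints(np.array([[uv]],float),K,D)[0,0]
    R=E[:3,:3];d=R.T@np.array([p[0],-p[1],-1]);return -R.T@E[:3,3],d/np.linalg.norm(d)
def plane(n,uv,z):
    o,d=ray(n,uv);return o+d*(z-o[2])/d[2]
def tri(u,v):
    (a,d),(b,e)=ray("top",u),ray("side",v)
    t=np.linalg.lstsq(np.c_[d,-e],b-a,rcond=None)[0];p,q=a+t[0]*d,b+t[1]*e
    return (p+q)/2,np.linalg.norm(p-q)
E
python3 - <<'E'
from h import *
np.set_printoptions(precision=4,suppress=True)
f=lambda x,y:(180+x/4,190+y/4)
img=cal("top")[3]; m=(img[222:246,272:296].max(2)<45).astype(np.uint8)
n,l,s,c=cv2.connectedComponentsWithStats(m);k=1+s[1:,4].argmax();print(s[k],c[k]+[272,222])
img=cal("side")[3]; m=(img[210:240,312:340].max(2)<50).astype(np.uint8)
n,l,s,c=cv2.connectedComponentsWithStats(m);k=1+s[1:,4].argmax();print(s[k],c[k]+[312,210])
print("knob",tri((283.2,234.5),(324.2,224.5)),plane("top",(283.2,234.5),.266))
for p in [(486,68),(755,68),(755,275),(545,275),(486,217)]:print("rim",plane("top",f(*p),.05))
for p in [(606,38),(638,38),(606,240),(634,240)]:print("bar",plane("top",f(*p),.125))
for p in [(187,270),(412,272)]:print("base",plane("top",f(*p),.012))
for p in [(495,136),(515,187),(505,160)]:print("mouth",plane("top",f(*p),.09))
for p in [(34,55),(30,155)]:print("chutetop",plane("top",f(*p),.27))
E
```

```text
Traceback (most recent call last):
ValueError: attempt to get argmax of an empty sequence
```

```bash
python3 - <<'E'
from h import *
np.set_printoptions(precision=4,suppress=True)
f=lambda x,y:(180+x/4,190+y/4)
print("knob",tri((283.2,234.5),(324.2,224.5)),plane("top",(283.2,234.5),.266))
for p in [(486,68),(755,68),(755,275),(545,275),(486,217)]:print("rim",plane("top",f(*p),.05))
for p in [(606,38),(638,38),(606,240),(634,240)]:print("bar",plane("top",f(*p),.125))
for p in [(187,270),(412,272)]:print("base",plane("top",f(*p),.012))
for p in [(495,136),(515,187),(505,160)]:print("mouth",plane("top",f(*p),.09))
for p in [(34,55),(30,155)]:print("chutetop",plane("top",f(*p),.27))
E
```

```text
knob (array([0.4692, 0.1911, 0.2637]), np.float64(0.002147798068295959)) [0.4698 0.1912 0.266 ]
rim [0.5871 0.1652 0.05  ]
rim [ 0.5893 -0.0057  0.05  ]
rim [ 0.4562 -0.0051  0.05  ]
rim [0.4544 0.1256 0.05  ]
rim [0.4906 0.1632 0.05  ]
bar [0.5862 0.0904 0.125 ]
bar [0.5864 0.0713 0.125 ]
bar [0.4638 0.0892 0.125 ]
bar [0.464  0.0729 0.125 ]
base [0.4604 0.3577 0.012 ]
base [0.4611 0.2118 0.012 ]
mouth [0.5335 0.1569 0.09  ]
mouth [0.5019 0.1441 0.09  ]
mouth [0.5186 0.1505 0.09  ]
chutetop [0.5322 0.3912 0.27  ]
chutetop [0.4787 0.3897 0.27  ]
```

```bash
cat >> h.py <<'E'
from scipy.spatial.transform import Rotation as Ro
def to(x,y,z,yaw=None):
    s=manip.read_state();R=Ro.from_quat(s["tool_rot"]).as_matrix()
    a=np.arctan2(R[1,1],R[0,1]);out=R.T@(np.array([x,y,z])-s["tool_pos"])*1000
    print("t",round(s["clock"],2),"pos",s["tool_pos"].round(4),"yaw_y",round(a,3),"open",round(s["opening"]*1e3,1),"F",s["contact_force"].round(1),"grip",round(s["grasp_force"],1))
    print("tool mm",out.round(1),"tilt",np.degrees(np.arccos(-R[2,2])).round(2))
E
python3 -m handwheel '85 0 0 -40 0; 85 0 0 -40 0; 85 -32.8 -21.3 -10 0; 85 -32.8 -21.3 0 0; 85 -32.8 -21.3 0 0; 85 -32.8 -21.3 0 0; 85 -32.8 -21.3 0 0; 85 -32.8 -21.3 0 0; 85 -32.8 -21.3 0 0; 85 -32.8 -21.3 0 0; 85 -32.8 -21.3 0 0; 85 -32.8 -21.3 0 0; 60 0 0 0 0.16; 60 0 0 0 0.16; 60 0 0 0 0.16; 60 0 0 0 0.16; 60 0 0 0 0.16; 60 0 0 0 0.16; 50 0 0 0 0.16; 50 0 0 0 0.16' 40
python3 -c "
from h import *
to(.469,.191,.265)
for n in('top','side'): cv2.imwrite('pics/%s1.png'%n,cal(n)[3])
a=cv2.imread('pics/top1.png')[150:310,200:400];b=cv2.imread('pics/side1.png')[150:310,230:430]
cv2.imwrite('pics/c.png',cv2.resize(cv2.hconcat([a,b]),(800,320),interpolation=cv2.INTER_CUBIC))"
```

```text
clock: 2.75
tool_pos: [0.4184, 0.2519, 0.3293]
tool_rot: [0.71, 0.705, -0.0, -0.0]
contact_force: [-0.8, -0.0, -0.3]
opening: 0.0502
grasp_force: 0.0
t 2.75 pos [0.4184 0.2519 0.3293] yaw_y -0.007 open 50.2 F [-0.8 -0.  -0.3] grip 0.0
tool mm [-60.6  51.   64.3] tilt 0.01
```

View pics/c.png

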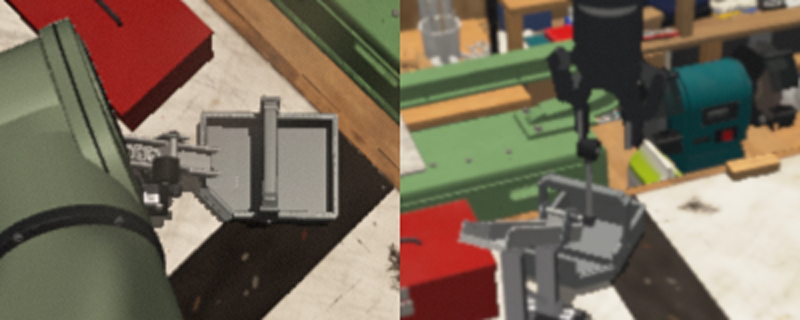

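The view shows the gripper above and left of the knob (crop right (588,150)), with nothing disturbed. Next I move over the knob and descend.

```bash
python3 -m handwheel '50 -20 17 0 0; 50 -20 17 0 0; 50 -20.5 17 0 0; 50 0 0 0 0; 50 0 0 20 0; 50 0 0 20 0; 50 0 0 15 0; 50 0 0 9 0; 50 0 0 0 0' 40 
python3 -c "
from h import *
to(.469,.191,.265)
for n in('top','side'): cv2.imwrite('pics/%s2.png'%n,cal(n)[3])
a=cv2.imread('pics/top2.png')[190:270,240:340];b=cv2.imread('pics/side2.png')[180:260,280:380]
cv2.imwrite('pics/d.png',cv2.resize(cv2.hconcat([a,b]),(800,320),interpolation=cv2.INTER_CUBIC))"
```

```text
clock: 3.98
tool_pos: [0.4691, 0.1915, 0.2651]
tool_rot: [0.707, 0.707, -0.0, -0.0]
contact_force: [-0.6, 0.2, 0.0]
opening: 0.0498
grasp_force: 0.0
t 3.98 pos [0.4691 0.1915 0.2651] yaw_y -0.001 open 49.8 F [-0.6  0.2  0. ] grip 0.0
tool mm [-0.5 -0.1  0.1] tilt 0.04
```

View pics/d.png

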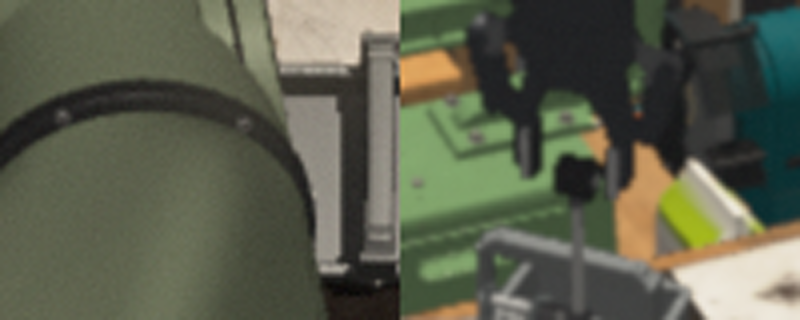

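The knob sits between the fingertips in the side view (crop (575,178)). I close on its flat ends.

```bash
python3 -m handwheel '50 0 0 3 0; 15 0 0 0 0; 15 0 0 0 0; 15 0 0 0 0; 15 0 0 0 0; 15 0 0 0 0; 15 0 0 0 0' 60; python3 -m handwheel '15 2.8 0 0.1 0; 15 2.8 0 0.1 0; 15 2.8 0 0.2 0;15 2.8 0 0.2 0'
```

```text
clock: 4.95
tool_pos: [0.4676, 0.1914, 0.2625]
tool_rot: [0.707, 0.707, -0.001, -0.001]
contact_force: [-16.5, -1.0, 14.0]
opening: 0.0253
grasp_force: 58.9
clock: 5.45
tool_pos: [0.4674, 0.2019, 0.2618]
tool_rot: [0.707, 0.707, -0.002, -0.001]
contact_force: [-18.3, -6.1, 15.7]
opening: 0.0251
grasp_force: 60.0
```

```bash
python3 -m handwheel '15 5.5 -0.5 .8 0; 15 5.6 -0.5 .9 0; 15 10.8 -0.5 2.8 0; 15 10.5 0 3.8 0; 15 10.1 0 4.9 0; 15 9.5 0 5.8 0; 15 8.9 0 6.8 0'; python3 -m handwheel '15 8.2 0 7.6 0; 15 7.4 0 8.4 0; 15 4.7 0 6.3 0; 15 0 0 0 0; 15 0 0 0 0; 15 0 0 0 0'; python3 -c "
from h import *
to(.469,.2834,.215)
for n in('top','side'): cv2.imwrite('pics/%s3.png'%n,cal(n)[3])
b=cv2.imread('pics/side3.png')[180:280,240:380]; a=cv2.imread('pics/top3.png')[190:290,240:380]
cv2.imwrite('pics/e.png',cv2.resize(cv2.hconcat([a,b]),(800,286),interpolation=cv2.INTER_CUBIC))"
```

```text
clock: 6.32
tool_pos: [0.466, 0.2644, 0.2362]
tool_rot: [0.707, 0.707, -0.001, -0.002]
contact_force: [-19.8, 1.9, 18.8]
opening: 0.0248
grasp_force: 65.1
clock: 7.08
tool_pos: [0.4655, 0.2853, 0.2138]
tool_rot: [0.707, 0.707, -0.001, -0.002]
contact_force: [-19.2, 6.5, 13.5]
opening: 0.0245
grasp_force: 71.2
t 7.08 pos [0.4655 0.2853 0.2138] yaw_y 0.001 open 24.5 F [-19.2   6.5  13.5] grip 71.2
tool mm [-1.9  3.5 -1.3] tilt 0.29
```

View pics/e.png

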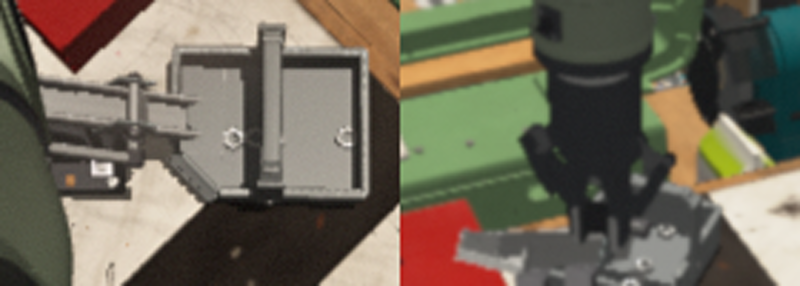

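The lever is open and nuts are running into the tote, visible at top crop (233,137) and (345,137). I keep it open a while longer.

```bash
python3 -m handwheel '15 0 0 0 0; 15 0 0 0 0; 15 0 0 0 0; 15 0 0 0 0; 15 0 0 0 0; 15 0 0 0 0; 15 0 0 0 0; 15 0 0 0 0'; cat >> h.py <<'E'
def nuts(ref="pics/top0.png"):
    img=cal("top")[3];d=cv2.absdiff(img,cv2.imread(ref)).max(2)
    m=(d>30).astype(np.uint8);m[:, :300]=0;m[:200]=0;m[260:]=0;m[:,375:]=0
    m=cv2.morphologyEx(m,cv2.MORPH_CLOSE,np.ones((3,3),np.uint8))
    n,l,s,c=cv2.connectedComponentsWithStats(m)
    for k in range(1,n):
        if s[k,4]>4: print(s[k],plane("top",c[k],.01)[:2].round(3))
E
python3 -c "
from h import *
nuts()
cv2.imwrite('pics/top4.png',cal('top')[3]); cv2.imwrite('pics/side4.png',cal('side')[3])
a=cv2.imread('pics/top4.png')[195:270,265:380]; b=cv2.imread('pics/side4.png')[230:305,265:380]
cv2.imwrite('pics/f.png',cv2.resize(cv2.hconcat([a,b]),(800,262),interpolation=cv2.INTER_CUBIC))"
```

```text
clock: 8.18
tool_pos: [0.4655, 0.2853, 0.2138]
tool_rot: [0.707, 0.707, -0.001, -0.002]
contact_force: [-19.0, 6.9, 13.3]
opening: 0.0251
grasp_force: 71.2
[303 207   7   1   7] [0.598 0.155]
[367 208   1  11  11] [ 0.584 -0.005]
[318 234   8   8  39] [0.516 0.115]
[357 234   7   7  21] [0.518 0.014]
[318 256  10   3  11] [0.467 0.109]
```

View pics/f.png

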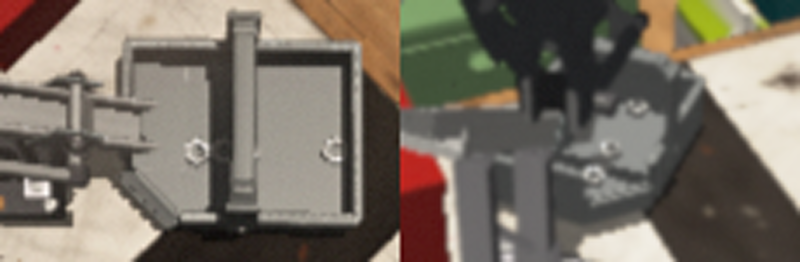

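The image shows nuts at top crop (197,152) and (333,148), something in the handle's shadow at (222,150), and three nuts in the side view at (635,105), (608,148) and (593,173). I need to check the fourth.

```bash
python3 - <<'E'
from h import *
for p in[(332.6,260.2),(324.8,272.6),(320.5,279.7)]:print(plane("side",p,.01)[:2].round(3))
a=cv2.imread('pics/top4.png').astype(int);b=cv2.imread('pics/top0.png').astype(int);d=np.abs(a-b).max(2)
print(d[229:246,312:342])
s=cv2.imread('pics/side4.png');t=cv2.imread('pics/side0.png')
m=(cv2.absdiff(s,t).max(2)>25).astype(np.uint8);m[:255]=0;m[300:]=0;m[:,:300]=0;m[:,350:]=0
n,l,q,c=cv2.connectedComponentsWithStats(m);print([(q[k].tolist(),plane("side",c[k],.01)[:2].round(3)) for k in range(1,n) if q[k,4]>3])
E
```

```text
[0.518 0.011]
[0.516 0.078]
[0.515 0.113]
[[12 13 12 14 13 14 19 12 14 14 11 17 16  7  3  5  6  6  7  8 11 15 16 17
  16 15 12 15 15 13]
 [16 11 14 16 13 14 13 14 14 18 13 17 14  9  7  5  5  8  7  4 13 10 17 13
  15 12  9 16 16 16]
 [14 18 14 14 12 18 17 13 17 17 14 14 12 10  8  6  7  5  5  4 11 11 11 18
  16 12  9 14 17 16]
 [14 16 12 16 15 15 16 15 11 14 14 15 13 10  8  7  2  5  7 10 14 13 16 10
  17 18 15 15 14 16]
 [14 12 14 16 12 17 16 18 11 16 10 15 15  8  3  6  5  7  7  6  9 16 16 15
  14 14  9 13 13 14]
 [13 12 13 18 14 13 15 11 22 38 10 12 11 10  1  7  6 17  7  3  8 17 14 14
  16 17  9 15 12 14]
 [16 12 15 14 15 14 17 18 60 88 62 33 22 12  9 26 25 22 20 13 11 16 12 18
  13 13 15 12 13 14]
 [14 17 16 14 15 19 54 72 47 15 12 76 68 28 27 22 16  3 15 14 11 14 14 15
  13 14 26 15 13 16]
 [14 15 14 18 15 18 35 51 23  5 47 19 73 40 28 16  9  1  9 10 13 15 18 16
  18 18 37 24 17 16]
 [14 13 12  8 17 11 14 52 27 11 11 26 37 20 27 17  4 10  7  8 13 12 18 16
  15 15 43 29 18 16]
 [10 15 12 17 14 16 31 69 41 21 17 14 30 21 21 27 12  4 12  6 19 13 16 14
  14 21 53 25 15 16]
 [12 14 15 16 14 15 21 21 60 41 41  8 25 12 14 20 22 21 22 13  9 13 18 17
  15 14 15  4 13 14]
 [14 15 18 17 13 18 10 36 13 36  3 22 14  2  2 10 10 13 15  2  8 15 17 15
  15 14  5 12 11 12]
 [15 13  9 13 11 13  3  7  6 20 10  5 16  7  8  8  4  3  5 10 12 14 11 16
  18 13 11 19 15 15]
 [17 14 14 17 14 15 11 10 12  5 15 13 15 11  9  4 10  5  5  8 13 12 17 16
  17 12 13 15 19 14]
 [16 18 14 15 13 19 13 17 18 16 15 14 13  7  4  6 10  9  7  5 16 16 12 11
  19 12 11 15 11 13]
 [12 13 15 14 17 16 14 13 12 17 13 16 17 11  8  3  8  4  8  8 15 16 12 14
  15 15 11 17 15 17]]
[([300, 255, 26, 11, 172], array([0.582, 0.032])), ([330, 258, 7, 6, 24], array([0.517, 0.013])), ([318, 274, 11, 7, 40], array([0.516, 0.098])), ([318, 282, 5, 2, 10], array([0.511, 0.126]))]
```

All four nuts are in the tote, at y ≈ .115, .098, .075 and .013. I ease the lever home.

```bash
python3 -m handwheel '15 -2.3 0 -3.1 0; 15 -2.4 0 -3.2 0; 15 -3.7 0 -4.2 0; 15 -3.7 0 -4.2 0; 15 -4.1 0 -3.8 0; 15 -4.1 0 -3.8 0; 15 -4.4 0 -3.4 0; 15 -4.5 0 -3.4 0; 15 -4.7 0 -2.9 0; 15 -4.8 0 -2.9 0; 15 -5 0 -2.5 0; 15 -5.1 0 -2.4 0; 15 -5.2 0 -1.9 0; 15 -5.3 0 -1.9 0; 15 -5.4 0 -1.4 0; 15 -5.4 0 -1.4 0; 15 -5.5 0 -.9 0; 15 -5.6 0 -.8 0'; python3 -m handwheel '15 -3 0 -0.2 0; 15 -3 0 -0.2 0; 15 -3 0 -0.1 0; 15 -2.5 0 0 0; 15 -1.2 0 0 0; 15 0 0 0 0; 15 0 0 0 0'; python3 -c "
from h import *
to(.4675,.1914,.2625)"
```

```text
clock: 10.58
tool_pos: [0.4673, 0.2025, 0.2613]
tool_rot: [0.708, 0.707, -0.001, -0.001]
contact_force: [-4.8, 2.5, -15.1]
opening: 0.0251
grasp_force: 60.2
clock: 11.45
tool_pos: [0.4675, 0.1929, 0.2621]
tool_rot: [0.707, 0.708, 0.001, -0.002]
contact_force: [-3.2, 22.2, -14.1]
opening: 0.025
grasp_force: 59.8
t 11.45 pos [0.4675 0.1929 0.2621] yaw_y 0.001 open 25.0 F [ -3.2  22.2 -14.1] grip 59.8
tool mm [-1.5  0.  -0.4] tilt 0.24
```

```bash
python3 -m handwheel '15 1 0 0 0; 15 0.5 0 0.5 0; 30 0 0 0 0; 45 0 0 0 0; 50 0 0 0 0; 50 0 0 0 0; 50 0 0 -20 0; 50 0 0 -40 0; 50 0 0 -40 0; 50 0 0 0 0' 20; python3 -c "
from h import *
to(.570,.081,.36); print(manip.read_state()['qpos'].round(2))
for n in('top','side'): cv2.imwrite('pics/%s5.png'%n,cal(n)[3])
for n in('top','side'):
  im=cal(n)[3]; r=(slice(222,246),slice(272,296)) if n=='top' else (slice(212,238),slice(312,338))
  ref=cv2.imread('pics/%s0.png'%n); print(n,cv2.absdiff(im,ref)[r].mean())
"
```

```text
clock: 12.7
tool_pos: [0.4686, 0.1913, 0.3639]
tool_rot: [0.708, 0.706, 0.002, 0.001]
contact_force: [0.9, -0.3, -0.5]
opening: 0.0501
grasp_force: 0.0
t 12.7 pos [0.4686 0.1913 0.3639] yaw_y -0.002 open 50.1 F [ 0.9 -0.3 -0.5] grip 0.0
tool mm [-110.1  101.6    4.2] tilt 0.23
[-0.65  0.49  0.35  1.5  -0.18  1.17 -0.27]
top 48.40393518518518
side 2.3461538461538463
```

The lever is shut: the side-view knob region is unchanged. I go to the tote handle, at its +x end.

```bash
python3 -m handwheel '50 -28 25.5 0 0; 50 -28 25.5 0 0; 50 -27 25.5 0 0; 50 -27 25 0 0; 50 0 0 0 0.174; 50 0 0 0 0.174; 50 0 0 0 0.174; 50 0 0 0 0.174; 50 0 0 0 0.174; 50 0 0 0 0.174; 50 0 0 0 0.174; 50 0 0 0 0.174; 50 0 0 0 0.174; 50 0 0 0 0'; python3 -c "
from h import *
to(.570,.081,.105); print(manip.read_state()['qpos'].round(2))"
```

```text
clock: 14.55
tool_pos: [0.569, 0.0812, 0.3607]
tool_rot: [1.0, 0.002, -0.001, 0.0]
contact_force: [0.1, 0.2, 1.2]
opening: 0.0502
grasp_force: 0.0
t 14.55 pos [0.569  0.0812 0.3607] yaw_y -1.567 open 50.2 F [0.1 0.2 1.2] grip 0.0
tool mm [  1.3  -0.  255.7] tilt 0.1
[-0.54  0.7   0.78  1.26 -0.48  1.37 -1.35]
```

```bash
python3 -m handwheel '50 0 0 40 0; 50 0 0 40 0; 50 0 0 40 0; 50 0 0 40 0; 50 0 0 40 0; 50 0 0 30 0; 50 0 0 15 0; 50 0 0 8 0; 50 0 0 0 0; 8 0 0 0 0; 8 0 0 0 0; 8 0 0 0 0; 8 0 0 0 0; 8 0 0 0 0; 8 0 0 0 0; 8 0 0 0 0' 20
```

```text
clock: 16.55
tool_pos: [0.5695, 0.0812, 0.1092]
tool_rot: [1.0, 0.001, 0.0, -0.0]
contact_force: [0.7, 1.1, 6.8]
opening: 0.0174
grasp_force: 19.9
```

```bash
python3 -m handwheel '8 0 0 0 0; 8 -3 3 -1 0; 8 -7 7 0 0; 8 -7 7 0 0; 8 -7 7 0 0; 8 -7 7 0 0; 8 -7 7 0 0; 8 -7 7 0 0; 8 -7 7 0 0; 8 -5 5 0 0; 8 0 0 0 0' 40; python3 -c "
from h import *
to(.5,.02,.2)
cv2.imwrite('pics/top6.png',cal('top')[3]);cv2.imwrite('pics/side6.png',cal('side')[3])"
```

```text
clock: 17.92
tool_pos: [0.5119, 0.0235, 0.1097]
tool_rot: [1.0, 0.001, -0.0, 0.0]
contact_force: [-1.8, 0.7, -2.4]
opening: 0.0162
grasp_force: 39.2
t 17.93 pos [0.5119 0.0235 0.1097] yaw_y -1.569 open 16.2 F [-1.8  0.7 -2.4] grip 39.2
tool mm [-11.9   3.5 -90.3] tilt 0.04
```

```bash
python3 -m handwheel '8 0 0 0 0; 8 0 0 -5 0; 8 0 0 -10 0; 8 0 0 -15 0; 8 0 0 -20 0; 8 0 0 -20 0; 8 0 0 -20 0; 8 0 0 -20 0; 8 0 0 -10 0; 8 0 0 0 0; 8 0 0 0 0' 20; python3 -c "
from h import *
to(.5,.02,.2)
cv2.imwrite('pics/top7.png',cal('top')[3]);cv2.imwrite('pics/side7.png',cal('side')[3])
a=cv2.imread('pics/top7.png')[170:330,260:460]; b=cv2.imread('pics/side7.png')[170:330,290:490]
cv2.imwrite('pics/g.png',cv2.resize(cv2.hconcat([a,b]),(800,320),interpolation=cv2.INTER_CUBIC))"
```

```text
clock: 19.4
tool_pos: [0.5121, 0.024, 0.2292]
tool_rot: [1.0, 0.001, -0.0, 0.0]
contact_force: [0.7, -1.3, -4.3]
opening: 0.0163
grasp_force: 37.1
t 19.4 pos [0.5121 0.024  0.2292] yaw_y -1.568 open 16.3 F [ 0.7 -1.3 -4.3] grip 37.1
tool mm [-12.    3.9  29.2] tilt 0.05
```

View pics/g.png

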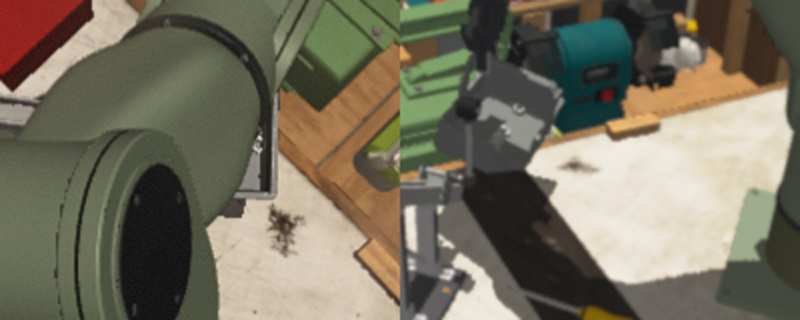

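The side view shows the tote hanging off the jaws and tilted, with its right (-x) side lower and two nuts visible at (520,105) and (505,130). I'll measure the tilt from its rim in the plane of the -y wall.

```bash
python3 - <<'E'
from h import *
def py(p,y):
    o,d=ray("side",p);return o+d*(y-o[1])/d[1]
f=lambda x,y:(290+(x-400)/4,170+y/4)
a,b=py(f(488,65),-.061),py(f(562,95),-.061);print(a,b,np.degrees(np.arctan2(a[2]-b[2],a[0]-b[0])),np.linalg.norm(a-b))
for p in[(520,105),(505,130)]:print("nut",[py(f(*p),y).round(3) for y in(-.05,0.0,.05)])
s=cv2.imread('pics/side7.png');print(manip.read_state()['grasp_force'],manip.read_state()['contact_force'])
E
```

```text
[ 0.61635916 -0.061       0.21502971] [ 0.55497614 -0.061       0.20187641] 12.094576629900848 0.06277646020081257
nut [array([ 0.585, -0.05 ,  0.192]), array([0.563, 0.   , 0.223]), array([0.541, 0.05 , 0.255])]
nut [array([ 0.598, -0.05 ,  0.167]), array([0.575, 0.   , 0.2  ]), array([0.553, 0.05 , 0.232])]
36.92987143993378 [ 0.07402192 -0.43613596 -4.26200257]
```

```bash
python3 - <<'E'
from h import *
def py(p,y):
    o,d=ray("side",p);return o+d*(y-o[1])/d[1]
f=lambda x,y:(290+(x-400)/2,170+y/2)
a,b=py(f(488,65),-.061),py(f(562,95),-.061);print(a,b,np.degrees(np.arctan2(a[2]-b[2],a[0]-b[0])),np.linalg.norm(a-b))
for p in[(520,105),(505,130)]:print("nut",[py(f(*p),y).round(3) for y in(-.05,0.0,.05)])
E
```

```text
[ 0.54332824 -0.061       0.17371033] [ 0.42279867 -0.061       0.14857278] 11.780692482744271 0.12312299897169773
nut [array([ 0.486, -0.05 ,  0.122]), array([0.468, 0.   , 0.156]), array([0.45, 0.05, 0.19])]
nut [array([ 0.509, -0.05 ,  0.069]), array([0.491, 0.   , 0.105]), array([0.472, 0.05 , 0.142])]
```

Tilt is about 12°, held by pad friction. First I move to free space, then use strokes with hard starts toward -y and gentle stops, hard stop on the return, to slide the nuts to the +y wall.

```bash
python3 -m handwheel '8 -6 -1 0 0; 8 -12 -3 0 0; 8 -14 -4 0 0; 8 -14 -4 0 0; 8 -10 -3 0 0; 8 -4 0 0 0; 8 0 0 0 0; 8 0 50 0 0; 8 0 40 0 0; 8 0 28 0 0; 8 0 16 0 0; 8 0 6 0 0; 8 0 0 0 0' 80; python3 -m handwheel '8 0 -6 0 0; 8 0 -16 0 0; 8 0 -28 0 0; 8 0 -40 0 0; 8 0 -48 0 0; 8 0 0 0 0; 8 0 0 0 0; 8 0 50 0 0; 8 0 40 0 0; 8 0 28 0 0; 8 0 16 0 0; 8 0 6 0 0; 8 0 0 0 0'; python3 -c "
from h import *
to(.45,.03,.2)
cv2.imwrite('pics/side8.png',cal('side')[3]);cv2.imwrite('pics/top8.png',cal('top')[3])
a=cv2.imread('pics/top8.png')[190:310,330:480]; b=cv2.imread('pics/side8.png')[150:270,330:480]
cv2.imwrite('pics/h.png',cv2.resize(cv2.hconcat([a,b]),(800,320),interpolation=cv2.INTER_CUBIC))"
```

```text
clock: 21.22
tool_pos: [0.4528, -0.1011, 0.2297]
tool_rot: [1.0, 0.001, -0.0, -0.0]
contact_force: [0.5, -0.3, -4.6]
opening: 0.0146
grasp_force: 78.6
clock: 22.85
tool_pos: [0.4526, -0.1033, 0.2297]
tool_rot: [1.0, 0.001, -0.0, -0.0]
contact_force: [-0.3, 0.1, -4.2]
opening: 0.0153
grasp_force: 79.0
t 22.85 pos [ 0.4526 -0.1033  0.2297] yaw_y -1.569 open 15.3 F [-0.3  0.1 -4.2] grip 79.0
tool mm [  -2.3 -133.4   29.7] tilt 0.0
```

View pics/h.png

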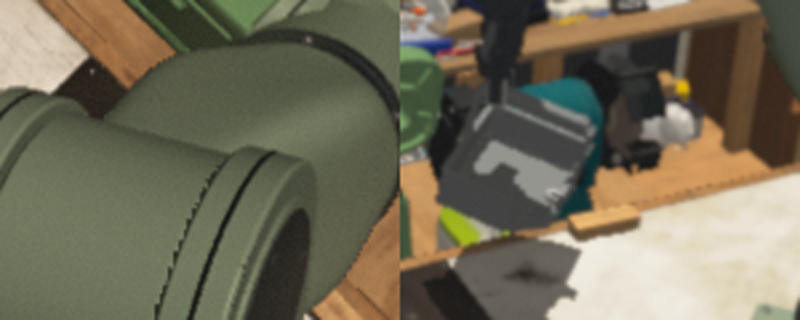

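Tenth and last picture: the tote is visibly more tilted (rim from crop (500,90) to (595,135)), and its floor is clear apart from bright texture near the low -x edge at (570,185). I continue numerically, mapping bright spots onto the tilted floor.

```bash
cat >> h.py <<'E'
def frame(th,gx=.0445):
    s=manip.read_state();G=s["tool_pos"]+[0,0,.007]
    R=np.array([[np.cos(th),0,-np.sin(th)],[0,1,0],[np.sin(th),0,np.cos(th)]])
    return R,G-R@np.array([gx,0,.116])
def proj(n,P):
    K,D,E,_=cal(n);C=(E[:3,:3]@np.atleast_2d(P).T).T+E[:3,3]
    return cv2.projectPoints(C*[1,-1,-1],np.zeros(3),np.zeros(3),K,D)[0][:,0]
def floorpt(n,uv,th,z=.012):
    R,t=frame(th);o,d=ray(n,uv);o,d=R.T@(o-t),R.T@d
    return o+d*(z-o[2])/d[2]
E
python3 - <<'E'
from h import *
np.set_printoptions(precision=3,suppress=True)
f=lambda x,y:(330+(x-400)/2.667,150+y/2.667)
y=-.1033-.085
def py(p):
    o,d=ray("side",p);return o+d*(y-o[1])/d[1]
a,b=py(f(500,90)),py(f(595,135));print(a,b,np.degrees(np.arctan2(a[2]-b[2],a[0]-b[0])),np.linalg.norm(a-b))
for deg in(12,16,20,24,28):
    R,t=frame(np.radians(deg)); P=np.array([[.065,-.085,.05],[-.065,-.085,.05]])@R.T+t
    print(deg,proj("side",P).ravel(),"want",f(500,90),f(595,135))
g=cv2.cvtColor(cv2.imread('pics/side8.png'),cv2.COLOR_BGR2GRAY)
print(g[192:236:1,356:412:2])
E
```

```text
[ 0.479 -0.188  0.189] [ 0.358 -0.188  0.154] 16.25903257251637 0.12620274363111114
12 [365.016 186.893 402.447 201.822] want (367.49531308586427, 183.74578177727784) (403.1158605174353, 200.61867266591676)
16 [363.84  185.974 400.361 203.139] want (367.49531308586427, 183.74578177727784) (403.1158605174353, 200.61867266591676)
20 [362.721 184.989 398.174 204.298] want (367.49531308586427, 183.74578177727784) (403.1158605174353, 200.61867266591676)
24 [361.664 183.941 395.895 205.296] want (367.49531308586427, 183.74578177727784) (403.1158605174353, 200.61867266591676)
28 [360.675 182.836 393.537 206.129] want (367.49531308586427, 183.74578177727784) (403.1158605174353, 200.61867266591676)
[[ 61  62 109 ...  38  49  69]
 [ 64  68 134 ...  39  49  67]
 [ 66  92 138 ...  38  49  69]
 ...
 [164 159 117 ... 173 151 124]
 [161 169 159 ... 122 105  90]
 [158 166 171 ...  89  85  83]]
```

```bash
cat >> h.py <<'E'
def tilt(save):
    s=manip.read_state();print(s["clock"],"pos",s["tool_pos"].round(4),"torque",s["torque"].round(3),"F",s["contact_force"].round(1),"grip",round(s["grasp_force"],1))
    im=cal("side")[3];cv2.imwrite(save,im);g=cv2.cvtColor(im,cv2.COLOR_BGR2GRAY)
    c=proj("side",[s["tool_pos"]])[0].astype(int);x0,y0=c[0]-50,c[1]-10
    L=cv2.createLineSegmentDetector().detect(cv2.resize(g[y0:y0+100,x0:x0+110],None,fx=2,fy=2,interpolation=cv2.INTER_CUBIC))[0][:,0]/2+[x0,y0,x0,y0]
    for yo in(-.085,.085):
      out=[]
      for l in L:
        if np.hypot(l[2]-l[0],l[3]-l[1])<14: continue
        P=[]
        for p in(l[:2],l[2:]):
            o,d=ray("side",p);y=s["tool_pos"][1]+yo;P.append(o+d*(y-o[1])/d[1])
        P=sorted(P,key=lambda p:p[0]);v=P[1]-P[0];a=np.degrees(np.arctan2(v[2],v[0]))
        if 5<a<50: out.append((round(a,1),round(np.linalg.norm(v),3),(P[0]-s["tool_pos"])[[0,2]].round(3).tolist()))
      print("wall",yo,sorted(out,key=lambda q:-q[1])[:6])
E
python3 -c "
from h import *
tilt('pics/s9.png')"
python3 -m handwheel '8 0 0 0 0; 8 0 0 -40 0; 8 0 0 -26 0; 8 0 0 -14 0; 8 0 0 -5 0; 8 0 0 0 0; 8 0 0 0 0' 20; python3 -c "
from h import *
tilt('pics/s10.png')"
```

```text
23.0 pos [ 0.4527 -0.1026  0.2297] torque [-0.034 -0.135 -0.014] F [ 0.6 -0.1 -3.5] grip 79.0
wall -0.085 [(np.float64(49.5), np.float64(0.112), [0.005, -0.41]), (np.float64(13.3), np.float64(0.108), [-0.08, -0.089]), (np.float64(13.2), np.float64(0.104), [-0.069, -0.135]), (np.float64(13.5), np.float64(0.104), [-0.083, -0.081]), (np.float64(13.1), np.float64(0.093), [0.017, -0.243]), (np.float64(15.2), np.float64(0.064), [-0.081, -0.066])]
wall 0.085 [(np.float64(49.5), np.float64(0.097), [-0.045, -0.266]), (np.float64(13.3), np.float64(0.093), [-0.119, 0.012]), (np.float64(13.2), np.float64(0.09), [-0.11, -0.028]), (np.float64(13.5), np.float64(0.09), [-0.121, 0.019]), (np.float64(13.1), np.float64(0.081), [-0.035, -0.122]), (np.float64(15.2), np.float64(0.056), [-0.12, 0.032])]
clock: 23.92
tool_pos: [0.4525, -0.1031, 0.3142]
tool_rot: [1.0, 0.001, -0.0, -0.0]
contact_force: [-0.2, -0.8, -3.7]
opening: 0.0153
grasp_force: 78.6
23.925 pos [ 0.4525 -0.1031  0.3142] torque [-0.034 -0.105  0.041] F [-0.2 -0.8 -3.7] grip 78.6
wall -0.085 [(np.float64(14.1), np.float64(0.112), [-0.078, -0.089]), (np.float64(13.3), np.float64(0.098), [-0.064, -0.133]), (np.float64(39.8), np.float64(0.089), [0.002, -0.326]), (np.float64(22.2), np.float64(0.06), [-0.069, -0.06]), (np.float64(42.7), np.float64(0.053), [0.033, -0.319])]
wall 0.085 [(np.float64(14.1), np.float64(0.097), [-0.117, 0.001]), (np.float64(13.3), np.float64(0.085), [-0.105, -0.037]), (np.float64(39.8), np.float64(0.077), [-0.048, -0.205]), (np.float64(22.2), np.float64(0.052), [-0.109, 0.026]), (np.float64(42.7), np.float64(0.046), [-0.021, -0.198])]
```

The grip stays at 79 N because the fingers don't back off on their own. I return over the bench, go low, then ease the opening in tiny steps so the tote pivots further.

```bash
python3 -m handwheel '8 0 -6 0 0; 8 0 -16 0 0; 8 0 -28 0 0; 8 0 -40 0 0; 8 0 0 0 0; 8 0 0 8 0; 8 0 0 18 0; 8 0 0 28 0; 8 0 0 28 0; 8 0 0 22 0; 8 0 0 14 0; 8 0 0 7 0; 8 0 0 3 0; 8 0 0 0 0' 20; python3 -m handwheel '15.5 0 0 0 0; 15.5 0 0 0 0' 20;  python3 -c "
from h import *
tilt('pics/s11.png')"
```

```text
clock: 25.72
tool_pos: [0.4525, -0.0134, 0.1869]
tool_rot: [1.0, 0.001, 0.0, 0.0]
contact_force: [0.3, -0.7, -4.5]
opening: 0.0146
grasp_force: 78.7
clock: 25.98
tool_pos: [0.4525, -0.0132, 0.1869]
tool_rot: [1.0, 0.001, 0.0, 0.0]
contact_force: [0.3, -0.2, -4.0]
opening: 0.0154
grasp_force: 50.6
25.975 pos [ 0.4525 -0.0132  0.1869] torque [ 0.016 -0.156  0.008] F [ 0.3 -0.2 -4. ] grip 50.6
wall -0.085 [(np.float64(13.2), np.float64(0.102), [-0.07, -0.136]), (np.float64(49.9), np.float64(0.082), [-0.045, -0.32]), (np.float64(46.6), np.float64(0.077), [-0.101, -0.374]), (np.float64(16.6), np.float64(0.066), [-0.081, -0.076]), (np.float64(14.1), np.float64(0.064), [-0.084, -0.062]), (np.float64(13.6), np.float64(0.055), [0.018, -0.264])]
wall 0.085 [(np.float64(13.2), np.float64(0.087), [-0.113, -0.014]), (np.float64(49.9), np.float64(0.07), [-0.092, -0.173]), (np.float64(46.6), np.float64(0.066), [-0.14, -0.219]), (np.float64(16.6), np.float64(0.056), [-0.122, 0.037]), (np.float64(14.1), np.float64(0.055), [-0.125, 0.049]), (np.float64(13.6), np.float64(0.047), [-0.038, -0.125])]
```

```bash
python3 -m handwheel '15.9 0 0 0 0; 15.9 0 0 0 0' 20;  python3 -c "
from h import *
tilt('pics/s12.png')"
```

```text
clock: 26.28
tool_pos: [0.4524, -0.0132, 0.1867]
tool_rot: [1.0, 0.001, 0.0, 0.0]
contact_force: [0.5, -0.1, -4.7]
opening: 0.0162
grasp_force: 42.5
26.275 pos [ 0.4524 -0.0132  0.1867] torque [-0.029 -0.076 -0.029] F [ 0.5 -0.1 -4.7] grip 42.5
wall -0.085 [(np.float64(13.8), np.float64(0.102), [-0.069, -0.137]), (np.float64(49.6), np.float64(0.082), [-0.045, -0.32]), (np.float64(47.1), np.float64(0.078), [-0.101, -0.375]), (np.float64(16.3), np.float64(0.066), [-0.081, -0.076]), (np.float64(13.8), np.float64(0.064), [-0.083, -0.062]), (np.float64(14.4), np.float64(0.058), [0.018, -0.265])]
wall 0.085 [(np.float64(13.8), np.float64(0.087), [-0.113, -0.015]), (np.float64(49.6), np.float64(0.07), [-0.092, -0.172]), (np.float64(47.1), np.float64(0.066), [-0.139, -0.219]), (np.float64(16.3), np.float64(0.056), [-0.122, 0.037]), (np.float64(13.8), np.float64(0.055), [-0.125, 0.049]), (np.float64(14.4), np.float64(0.05), [-0.038, -0.125])]
```

```bash
for i in 1; do python3 -m handwheel '16.4 0 0 0 0; 16.4 0 0 0 0'; done | tail -1;  python3 -c "
from h import *
tilt('pics/s13.png')" | head -2 | cut -c1-260;  python3 -m handwheel '16.7 0 0 0 0; 16.7 0 0 0 0'|tail -2;  python3 -c "
from h import *
tilt('pics/s14.png')" | head -2 | cut -c1-260
```

```text
grasp_force: 32.4
26.575 pos [ 0.4524 -0.0132  0.1867] torque [-0.009 -0.145 -0.027] F [ 0.   0.1 -4.4] grip 32.4
wall -0.085 [(np.float64(13.9), np.float64(0.101), [-0.068, -0.136]), (np.float64(49.7), np.float64(0.082), [-0.045, -0.32]), (np.float64(46.7), np.float64(0.077), [-0.101, -0.374]), (np.float64(16.5), np.float64(0.065), [-0.08, -0.076]), (np.float64(14.0), np
opening: 0.017
grasp_force: 25.8
26.875 pos [ 0.4524 -0.0133  0.1867] torque [-0.024 -0.1   -0.006] F [ 0.1  0.4 -5.4] grip 25.8
wall -0.085 [(np.float64(18.7), np.float64(0.102), [-0.059, -0.143]), (np.float64(47.3), np.float64(0.1), [-0.107, -0.38]), (np.float64(17.4), np.float64(0.089), [-0.078, -0.07]), (np.float64(44.5), np.float64(0.056), [-0.045, -0.314]), (np.float64(19.0), np.f
```

```bash
python3 -m handwheel '16.9 0 0 0 0; 16.9 0 0 0 0'|tail -1;  python3 -c "
from h import *
tilt('pics/s15.png')" | head -2 | cut -c1-260;  python3 -m handwheel '17.05 0 0 0 0; 17.05 0 0 0 0'|tail -1;  python3 -c "
from h import *
tilt('pics/s16.png')" | head -2 | cut -c1-260
```

```text
grasp_force: 21.6
27.175 pos [ 0.4524 -0.0133  0.1867] torque [ 0.043 -0.078  0.018] F [-0.1  0.3 -4.9] grip 21.6
wall -0.085 [(np.float64(47.1), np.float64(0.12), [-0.111, -0.384]), (np.float64(22.3), np.float64(0.096), [-0.049, -0.146]), (np.float64(21.5), np.float64(0.062), [-0.08, -0.078]), (np.float64(22.1), np.float64(0.056), [-0.076, -0.092]), (np.float64(22.1), np
grasp_force: 18.7
27.475 pos [ 0.4524 -0.0132  0.1867] torque [ 0.018  0.031 -0.005] F [ 0.1  0.5 -4.7] grip 18.7
wall -0.085 [(np.float64(46.9), np.float64(0.121), [-0.111, -0.384]), (np.float64(21.3), np.float64(0.101), [-0.054, -0.147]), (np.float64(20.6), np.float64(0.06), [-0.077, -0.075]), (np.float64(19.9), np.float64(0.057), [0.036, -0.27]), (np.float64(49.7), np.
```

Tilt is now about 22°. I tighten, raise, and turn slowly so the spout corner faces the side camera for checking.

```bash
python3 -m handwheel '8 0 0 0 0; 8 0 0 0 0; 8 0 0 -8 0; 8 0 0 -16 0; 8 0 0 -16 0; 8 0 0 -14 0; 8 0 0 -6 0; 8 0 0 0 0.03; 8 0 0 0 0.07; 8 0 0 0 0.1; 8 0 0 0 0.1; 8 0 0 0 0.1; 8 0 0 0 0.1; 8 0 0 0 0.1; 8 0 0 0 0.1;8 0 0 0 0.06; 8 0 0 0 0.03; 8 0 0 0 0' 60; cat >> h.py <<'E'
def frame(th,gx=.0445):
    s=manip.read_state();G=s["tool_pos"]+[0,0,.007];T=Ro.from_quat(s["tool_rot"]).as_matrix()
    X=T[:,0]*[1,1,0];X/=np.linalg.norm(X);Z=np.array([0,0,1.]);Y=np.cross(Z,X);B=np.c_[X,Y,Z]
    R=B@np.array([[np.cos(th),0,-np.sin(th)],[0,1,0],[np.sin(th),0,np.cos(th)]])
    return R,G-R@np.array([gx,0,.116])
def floor(th,save):
    R,t=frame(th);im=cal("side")[3];cv2.imwrite(save,im);g=cv2.cvtColor(im,cv2.COLOR_BGR2GRAY)
    xs=np.arange(-.060,.061,.004);ys=np.arange(.08,-.081,-.004)
    P=np.array([[x,y,.006] for y in ys for x in xs])@R.T+t
    uv=proj("side",P).astype(np.float32).reshape(len(ys),len(xs),2)
    v=cv2.remap(g,uv[...,0],uv[...,1],cv2.INTER_LINEAR)
    print("corner z",(R@[-.041,.061,.004]+t).round(3));print("x:",xs[0],"..",xs[-1])
    for y,r in zip(ys,v): print("%4d"%round(y*1e3)," ".join("%3d"%q for q in r))
E
python3 -c "
from h import *
print(manip.read_state()['qpos'].round(2),manip.read_state()['grasp_force'])
floor(np.radians(22),'pics/s17.png')"
```

```text
clock: 29.78
tool_pos: [0.4524, -0.0132, 0.2465]
tool_rot: [0.924, -0.384, -0.0, 0.0]
contact_force: [-0.7, -1.1, -4.4]
opening: 0.0153
grasp_force: 58.7
[-0.55  0.7   0.96  1.91 -0.72  0.92 -1.59] 58.71613014489412
corner z [0.469 0.056 0.118]
x: -0.06 .. 0.06000000000000011
  80  68 110 140 145 150 142 109  81  66  66  67  63  61  62  62  61  61  61  61  57  50  50  64  58  44  44  47  48  49  53  60
  76  69 111 142 142 129 107  82  69  66  66  64  66  64  63  62  61  61  62  62  62  60  58  66  69  51  37  42  52  61  66  76
  72  65 105 135 126  95  74  68  66  66  65  67  69  67  65  66  66  66  66  67  67  65  65  65  64  52  38  40  69 106 123 132
  68  66  98 118 103  76  67  66  66  65  68  73  79  73  69  78  88  89  88  88  88  84  85  83  73  62  54  51  65  99 133 152
  64  66  91  93  77  66  66  67  66  68  74  79  86  78  70 101 135 138 136 137 137 138 135 132  98  72  67  65  65  71  88 100
  60  65  74  73  67  68  66  64  67  71  78  84  80  73  77 116 156 164 164 164 164 165 164 157 117  74  68  68  69  68  68  68
  56  64  65  66  67  66  65  67  69  69  71  74 
[... 3765 characters left out ...]
 73  69  69  69  68  69  68  68  69  68  69  68  67  68
 -64  64  63  63  75 118 152 157 157 157 157 158 157 151 128  99 101 110  98  85  80  79  84  82  74  68  68  68  68  68  67  67
 -68  63  63  64  73 114 149 155 156 155 156 155 156 155 150 139 135 141 131 123 113 113 119 121  92  71  68  68  68  67  67  65
 -72  64  64  65  72 109 143 139 135 135 137 134 139 136 139 131 121 123 119 122 116 126 133 130  97  73  68  69  69  68  66  64
 -76  65  64  64  75 115 139 115  93  89  90  89  90  90  92  90  78  80  77  81  78  84  94  92  78  67  67  66  67  66  66  64
 -80  68  64  64  75 117 139 105  70  65  65  65  64  65  64  65  64  64  63  63  63  64  63  66  63  63  63  63  63  64  63  63
```

```bash
python3 - <<'E'
from h import *
R,t=frame(np.radians(22));g=cv2.cvtColor(cal("side")[3],cv2.COLOR_BGR2GRAY)
P=np.array([[x,y,.012] for x,y in((-.061,.043),(-.023,.081),(.03,.03),(-.045,-.03))])@R.T+t
print(proj("side",P).round(0))
c=proj("side",[R@[-.035,.045,.012]+t])[0].astype(int);print(c)
for r in g[c[1]-14:c[1]+14,c[0]-22:c[0]+22]:print(" ".join("%3d"%v for v in r))
E
```

```text
[[351. 246.]
 [334. 238.]
 [344. 220.]
 [372. 236.]]
[347 238]
 39  38  46  65  69  65  68  91 134 154 165 167 166 166 166 167 168 167 167 167 166 153 104  72  69  67  68  68  70  94 140 160 162 161 159 154 158 161 162 161 161 160 156 137
 34  34  48  71  70  62  68  84 124 158 167 168 167 166 167 167 168 168 167 166 166 156 116  78  69  68  68  68  68  78 113 148 151 147 140 124 142 158 162 161 160 161 154 129
 30  31  38  56  60  60  68  74 103 148 165 168 167 167 166 166 168 167 167 166 165 159 133  91  69  68  69  68  69  69  94 125 112  99  95  86 108 143 158 162 161 160 149 109
 28  26  30  40  50  58  65  69  88 131 160 167 167 167 166 167 170 168 166 162 155 142 110  78  68  68  68  68  68  69  76  88  77  70  69  69  78 112 150 161 160 157 142  97
 25  25  25  35  51  59  63  67  83 120 152 166 167 166 166 169 174 166 155 143 115  97  79  69  68  69  68  68  67  68  69  69  69  68  68  69  70  96 135 146 147 143 123  84
 30  28  32  43  57  60  63  65  72  94 130 160 167 167 166 164 156 143 115  97  77  71  69  68  68  68  69  67  67  69  69  68  68  68  68  69  68  76  94  
[... 3190 characters left out ...]
 101 115 137 142 139 141 145 148 148 147 143 137 133 126 116 101  89  80  70  65  67  63  67  74  75  74  75  82  96 104 121 145 167 182 208 216 217 219 223 224 224 224 224
105 132 145 152 154 152 150 145 144 141 136 125 108  94  86  76  68  62  59  60  66  72  66  69  98 126 128 137 148 163 175 195 216 221 223 226 227 227 227 227 225 224 224 223
108 140 151 151 147 143 138 125 112 101  90  82  71  64  59  57  57  56  56  56  58  62  59  64 116 179 199 212 216 219 221 226 229 231 230 229 228 228 227 224 216 213 210 210
106 132 136 127 113 101  92  80  71  64  59  56  56  54  56  56  55  56  56  55  57  55  55  59  94 159 206 224 227 228 229 231 231 230 230 228 219 215 215 204 162 143 142 142
```

Three nuts lie side by side along the spout wall, at pixels (340,236), (346,240) and (351,242). A fourth peeks over the -x wall near (367,242), about 72 mm from the corner. For margin, I turn back and make two more strokes.

```bash
python3 -m handwheel '8 0 0 0 -0.04; 8 0 0 0 -0.1; 8 0 0 0 -0.13; 8 0 0 0 -0.13; 8 0 0 0 -0.13; 8 0 0 0 -0.13; 8 0 0 0 -0.09; 8 0 0 0 -0.04; 8 0 0 0 0; 8 0 52 0 0; 8 0 36 0 0; 8 0 22 0 0; 8 0 10 0 0; 8 0 3 0 0; 8 0 0 0 0' 80; python3 -m handwheel '8 0 -6 0 0; 8 0 -16 0 0; 8 0 -26 0 0; 8 0 -34 0 0; 8 0 -41 0 0; 8 0 0 0 0; 8 0 0 0 0; 8 0 52 0 0; 8 0 36 0 0; 8 0 22 0 0; 8 0 10 0 0; 8 0 3 0 0; 8 0 0 0 0';python3 -m handwheel '8 0 -6 0 0; 8 0 -16 0 0; 8 0 -26 0 0; 8 0 -34 0 0; 8 0 -41 0 0; 8 0 0 0 0; 8 0 0 0 0;  8 0 0 0 0.04; 8 0 0 0 0.1; 8 0 0 0 0.13; 8 0 0 0 0.13; 8 0 0 0 0.13; 8 0 0 0 0.13; 8 0 0 0 0.09; 8 0 0 0 0.04; 8 0 0 0 0'; python3 - <<'E'
from h import *
R,t=frame(np.radians(22));g=cv2.cvtColor(cal("side")[3],cv2.COLOR_BGR2GRAY);cv2.imwrite('pics/s18.png',g)
s=manip.read_state();print(s["tool_pos"],s["grasp_force"])
c=proj("side",[R@[-.035,.045,.012]+t])[0].astype(int);print(c)
for r in g[c[1]-5:c[1]+10,c[0]-16:c[0]+24]:print(" ".join("%3d"%v for v in r))
E
```

```text
clock: 31.75
tool_pos: [0.4529, -0.1355, 0.2467]
tool_rot: [1.0, 0.002, -0.0, -0.0]
contact_force: [1.1, 1.2, -4.4]
opening: 0.0145
grasp_force: 78.4
clock: 33.38
tool_pos: [0.4528, -0.1356, 0.2467]
tool_rot: [1.0, 0.002, -0.0, -0.0]
contact_force: [0.6, -0.3, -4.4]
opening: 0.0151
grasp_force: 79.0
clock: 35.38
tool_pos: [0.4524, -0.0134, 0.2467]
tool_rot: [0.924, -0.384, -0.0, 0.0]
contact_force: [-0.0, -0.2, -3.4]
opening: 0.015
grasp_force: 79.1
[ 0.45241449 -0.01337848  0.2467205 ] 79.10087317228317
[347 238]
 62  61  63  64  74  94 100 100  94  76  69  68  69  68  69  67  68  68  68  68  68  68  68  68  68  67  69  68  67  67  68  68  69  68  66  64  64  64  64  65
 61  62  61  65  67  69  71  70  70  68  68  68  67  69  68  68  68  68  67  68  68  68  68  68  68  68  69  67  68  69  68  67  68  68  64  64  63  64  64  65
 61  61  63  66  67  68  68  70  72  69  69  68  68  68  68  68  69  68  68  68  68  68  68  68  68  69  69  68  68  68  69  68  68  66  66  64  64  63  64  65
 60  62  64  66  68  67  69  75  79  78  73  68  69  68  68  68  68  68  68  67  68  69  68  68  68 
[... 1119 characters left out ...]
  63  64  64  64  64  64  63  64  65  65  69  69  67  67  66
 76  76  80 109 143 146 135 105  82  73  69  67  66  66  66  66  65  64  65  66  68  66  64  64  64  64  63  63  64  64  64  63  65  65  66  68  70  77  87  97
 76  78  81 104 138 151 150 137 114 103  94  82  71  66  66  66  66  66  64  65  65  64  65  63  64  63  62  63  63  64  65  68  72  76  86 102 119 137 150 163
 85  96 100 109 124 142 146 146 140 137 129 109  90  76  67  65  65  65  66  66  64  65  64  64  63  64  66  67  71  78  89 102 118 135 150 169 191 209 214 215
110 130 135 137 139 143 143 145 144 139 129 117 105  89  71  64  64  65  66  65  64  64  67  68  70  78  96 106 121 140 155 170 189 208 213 217 220 224 224 225
```

```bash
python3 - <<'E'
from h import *
for f in('s17','s18'):
    g=cv2.imread(f'pics/{f}.png',0);print(f)
    for r in g[235:248,358:384]:print(" ".join("%3d"%v for v in r))
R,t=frame(np.radians(22))
for z in(.006,.01,.05,.1):print(z,[proj("side",[R@[-.052,y,z]+t])[0].round(1).tolist() for y in(0,-.01,-.02,-.03)])
for z in(.004,.012):print([(R.T@(np.add(*[o,d*0])-t)+0).round(3).tolist() if 0 else floorpt("side",p,np.radians(22),z).round(3).tolist() for p in((367,241.5),(370,241)) for o,d in[ray("side",p)]])
E
```

```text
s17
 68  69  68  68  67  68  66  64  63  63  64  63  63  63  63  66  71 100 137 144 129 111  99  93  85  75
 68  69  68  67  67  68  66  64  63  64  63  63  64  63  65  65  67  76  92  93  85  74  68  64  63  63
 68  68  67  65  67  67  65  63  63  62  62  62  63  64  64  65  63  64  66  64  64  64  64  63  62  62
 67  68  68  68  67  66  65  63  64  63  63  64  64  63  63  62  62  63  64  63  64  62  63  63  63  62
 67  68  67  68  67  66  64  62  63  64  64  63  63  63  62  62  63  63  63  63  64  62  63  63  63  63
 67  68  67  64  62  62  63  63  64  65  66  64  62  62  63  62  64  63  64  63  63  64  63  64  67  68
 65  67  65  63  63  61  63  64  69  72  74  66  64  62  63  63  62  63  63  64  66  67  69  78  94 104
 63  62  63  62  63  62  63  65  71  74  73  66  62  63  63  64  67  68  70  80  95 102 113 131 158 173
 64  63  63  63  62  64  65  64  64  66  67  65  63  67  69  80  94 102 115 138 160 170 182 198 215 221
 64  63  64  63  62  64  67  65  66  67  73  81  95 103 118 142 160 169 184 206 215 219 221 224 227 230
 62  63  64  64  66  68  73  80  95 109 130 143 160 171 
[... 1291 characters left out ...]
 229 230
 63  63  64  65  68  72  76  86 102 119 137 150 163 177 207 216 216 217 221 223 225 227 229 230 231 231
 67  71  78  89 102 118 135 150 169 191 209 214 215 218 224 226 224 223 222 222 224 227 230 231 232 233
106 121 140 155 170 189 208 213 217 220 224 224 225 225 225 224 222 220 216 215 217 221 226 230 232 234
0.006 [[363.1, 241.2], [366.1, 240.4], [369.2, 239.7], [372.2, 239.0]]
0.01 [[363.3, 240.4], [366.4, 239.7], [369.5, 238.9], [372.5, 238.2]]
0.05 [[366.2, 232.5], [369.3, 231.8], [372.5, 231.0], [375.6, 230.3]]
0.1 [[369.9, 222.1], [373.2, 221.4], [376.4, 220.6], [379.6, 219.9]]
[[-0.055, -0.012, 0.004], [-0.056, -0.021, 0.004]]
[[-0.06, -0.008, 0.012], [-0.06, -0.018, 0.012]]
```

```bash
python3 - <<'E'
from h import *
R,t=frame(np.radians(22));o,_=ray("side",(320,240));C=R.T@(o-t);print("cam in tote",C.round(2))
hit=lambda p,q:None
for y in np.arange(.075,-.08,-.01):
    row=""
    for x in np.arange(-.055,.06,.01):
        p=np.array([x,y,.008]);d=C-p;vis=True
        for s in np.linspace(0,.12,600):
            q=p+s*d
            ins=abs(q[0])<.065 and abs(q[1])<.085 and (q[1]-q[0])<.108
            if not ins:
                h=.028 if (q[1]-q[0])>=.106 and q[0]<-.02 and q[1]>.04 else .05
                vis=q[2]>h;break
        inside=(y-x)<.102
        row+=" ." if not inside else (" o" if vis else " #")
    print("%4d"%round(y*1e3),row)
E
```

```text
cam in tote [-0.68  0.52  1.11]
  75  . . . # # # # # # # # #
  65  . . # # o o o o o o o o
  55  . # # o o o o o o o o o
  45  # # o o o o o o o o o o
  35  # o o o o o o o o o o o
  25  # # o o o o o o o o o o
  15  # # o o o o o o o o o o
   5  # # o o o o o o o o o o
  -5  # # o o o o o o o o o o
 -15  # # o o o o o o o o o o
 -25  # # o o o o o o o o o o
 -35  # # o o o o o o o o o o
 -45  # # o o o o o o o o o o
 -55  # # o o o o o o o o o o
 -65  # # o o o o o o o o o o
 -75  # # o o o o o o o o o o
```

```bash
python3 -m handwheel '8 0 0 0 -0.04; 8 0 0 0 -0.1; 8 0 0 0 -0.13; 8 0 0 0 -0.13; 8 0 0 0 -0.13; 8 0 0 0 -0.13; 8 0 0 0 -0.09; 8 0 0 0 -0.04; 8 0 0 0 0; 8 0 0 0 0' 80 | head -1; python3 -c "
from h import *
tilt('pics/s19.png')
floor(np.radians(22),'pics/s19.png')" | cut -c1-230
```

```text
clock: 36.78
36.775 pos [ 0.4524 -0.0132  0.2467] torque [-0.049 -0.052  0.021] F [ 0.2  0.5 -4.6] grip 79.1
wall -0.085 [(np.float64(49.0), np.float64(0.127), [-0.024, -0.354]), (np.float64(22.3), np.float64(0.074), [-0.05, -0.147]), (np.float64(24.1), np.float64(0.054), [-0.073, -0.087]), (np.float64(22.2), np.float64(0.051), [-0.073, 
wall 0.085 [(np.float64(49.0), np.float64(0.109), [-0.074, -0.21]), (np.float64(22.3), np.float64(0.063), [-0.096, -0.032]), (np.float64(24.1), np.float64(0.046), [-0.115, 0.019]), (np.float64(22.2), np.float64(0.044), [-0.116, 0.
corner z [0.415 0.048 0.118]
x: -0.06 .. 0.06000000000000011
  80 174 178 216 225 220 197 145  96  70  66  67  68  67  68  68  67  68  68  68  67  68  67  67  67  67  68  68  67  68  68  67
  76 214 219 225 220 194 141  95  71  65  66  67  68  67  68  68  67  68  67  68  67  68  67  68  68  67  68  68  68  68  68  66
  72 226 226 220 189 135  90  71  64  64  64  67  67  68  67  68  67  67  67  68  67  68  67  67  67  67  68  68  68  68  68  66
  68 226 219 187 133  87  70  65  63  64  64  67  67  67  67  67  67  67  67  68 
[... 4120 characters left out ...]
141 136 132 137 136 136 140 138 126  87  68  66  66  62
 -64 122 121 112 119 125 120 127 127 111 116 123 116 115 114 121 121 122 129 120 109 117 120 118 124 124 118  83  67  65  65  62
 -68 117  96  88  93  98  95 104  99  87  88  96  93  88  87  97  95  97 105  93  85  91  94  92 100  99  93  74  66  66  67  62
 -72 109  80  70  75  79  77  79  80  69  71  76  75  73  74  77  80  75  77  77  70  72  78  75  78  82  76  70  66  67  66  63
 -76 104  73  67  68  70  71  69  68  68  67  69  72  68  71  72  72  70  69  68  67  68  70  71  70  73  70  67  67  67  67  65
 -80 103  74  67  67  68  69  66  68  67  67  69  69  67  69  69  69  69  67  67  67  68  68  69  67  69  68  67  67  67  67  65
```

The fully visible half of the floor (y < 10 mm, including along the -x wall) is empty, so no nut lies far from the spout corner. The tote is still, tilted 22°, held with 79 N, and its corner is 118 mm up. I hand it in.

```bash
python3 -m handwheel '8 0 0 0 0; 8 0 0 0 0; 8 0 0 0 0; 8 0 0 0 0' 80; python3 -c "
from plant import job
print(job.hand_in())"
```

```text
clock: 37.33
tool_pos: [0.4524, -0.0132, 0.2467]
tool_rot: [1.0, 0.001, -0.0, 0.0]
contact_force: [0.4, 0.1, -3.8]
opening: 0.0151
grasp_force: 79.1
the job is handed in; nothing more can be done
None
```

I handed the job in at 37 s (no verdict was returned): lever eased home, tote held still in the air at about 22° with a 79 N grip and its spout corner about 118 mm up; I made out three nuts in that corner, while the fourth was hidden from the cameras and is only inferred to be near it.

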